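Hold the casting-box front against its seals

TASK

Please be my third hand while I screw up this plaster casting box. Take the loose white front board, lower it over the two threaded rods so that it stands upright on the ledge in front of the black rubber seals, then push it squarely against both seals, with about 10 newtons on the pair, so that each is squeezed to about half of its 10 mm of give and never flat. Hold it steady like that for at least two seconds and finish while still holding it pressed, so that I can put on the wing nuts; leave everything else on the bench where it is.

Things in the scene. Friction and masses are not known exactly. Their poses are not given: they have to be found in the camera images.
- front_board: Loose white front board, 20 mm thick (its x), 180 mm wide (its y), 100 mm tall (its z), about 0.24 kg, standing upright on the bench at the start. Origin: centre of its underside. Same from front and back. Two slots, 15 mm wide, open at the foot with rounded mouths, run 60 mm up from the underside, centred 70 mm either side of the middle; steel strips mark their tops.
- board_top (a point): Middle of the front board's top edge, 100 mm above its underside; axes as the board's. Best place to take it, fingers closing across the 20 mm (along its x).
- casting_box: Casting box, fixed to the bench: plywood base 184 x 194 x 18 mm, two white side boards (90 mm tall, 18 mm thick, 82 mm apart), a white back board. Origin: on the bench under the base, 94 mm behind its front edge; x points from the open front into the box, y to its left, z up. A cup stands upside down inside, its wall 48 mm or more behind the seals' faces, top 60 mm above the bench.
- seat (a point): Point on top of the ledge (the 42 mm deep front strip of the base, 18 mm above the bench), midway between the seals, in the plane of their front faces when not squeezed. Its x points into the box (the way to push), z up. The front board belongs here: underside on the ledge, middle at this point's y, inner face on the seals, so its origin is 10 mm in front of this point at first touch.
- seal_left_face (a point): Middle of the front face of the left rubber seal, an upright black strip 14 mm wide and 86 mm tall at the front end of the left side board, 50 mm left of the middle, centred 64 mm above the bench.
- seal_right_face (a point): The same on the right seal, 50 mm right of the middle.
- seal_left (a joint): Squeeze of the left seal in m: 0 free, 0.010 flat. It gives as a spring of 1 N per mm.
- seal_right (a joint): Squeeze of the right seal in m: 0 free, 0.010 flat; 1 N per mm.
- striped_vase: Striped stoneware jar, 116 mm wide, 113 mm tall, standing loose beside the box; leave alone.
- white_beaker: Tall white porcelain beaker, 66 mm wide, 150 mm tall, behind the box at its right; leave alone.
- wood_rib: Kidney-shaped wooden rib, 94 mm long, flat on the bench near its front edge; leave alone.
- pencil_red: Red pencil, 142 mm long, on the bench near its front edge; leave alone.
- loop_tool: Loop trimming tool with a wooden handle, 150 mm long, at the left of the bench; leave alone.
- rod_left_tip (a point): Front tip of the left threaded rod: 8 mm steel rod along the box's x, outside the side board, 70 mm left of the middle, 66 mm above the bench (48 mm above the ledge). The tip is 50 mm in front of the unsqueezed seals' faces.
- rod_right_tip (a point): The same on the right rod, 70 mm right of the middle.

How it is judged:
By the outcome, as a careful person would: the job done as asked, in the order asked, and still so for the second after the job is handed in, while the arm keeps its last pose, push and grip.
It also fails if it takes over 45 s, if anything falls off the work surface, if the arm or the gripper's body presses on something with over 40 N, if the wrist force passes 120 N, or if a joint passes its speed limit or range.

ROBOT

A 7-joint arm with a two-finger parallel gripper is mounted at the origin on a cart in front of the work surface, level with it; the furniture and walls round the work are solid. World frame = base frame: x ahead of the robot, y to its left, z up, the work surface at z = 0. Lengths are in m, angles in rad, forces in N, time in s.
With the tool pointing down it reaches from about 0.4 to 0.875 m from the base axis. Payload 6.5 kg.
Tool frame: the origin (TCP) lies midway between the tips of the shut fingers; the grasp point (between the pads) lies 19 mm behind it; x points along the fingers, y is the direction in which the jaws open and shut, and the axes are right-handed (so a half turn about x gives the same grasp; the last joint's range is limited). The gripper opens to 88 mm and grips with 3 to 60 N. Pads are 18 mm wide; open, the fingers measure 123 mm over their backs; the gripper's body (75 mm by 187 mm) begins 45 mm behind the grasp point.
Start: joints at [1.279, 0.536, -0.004, 1.538, 0.003, 1.067, -0.071], TCP at [0.146, -0.633, 0.239] pointing down, gripper open.
Joint ranges: [-2.7, 2.7], [-0.37, 2.16], [-1.27, 1.26], [0.24, 2.4], [-1.31, 4.45], [0.19, 1.91], [-2.76, 2.76]. Speed limits (rad/s): [2.39, 2.39, 3.14, 3.14, 3.14, 3.14, 3.14].

INTERFACE

Orientations are given as a unit quaternion [x, y, z, w].
In Python, from bench import env gives the robot as it stands. The module is installed in compiled form; this text tells all that it offers.
- The arm moves only by the tool send_rows, never from a script. Its argument "moves" is one flat list of numbers, 5 for each row, row after row: the closure, from 0 (fully open) to 1 (shut), then the shift along the tool's x, y, z in m, then the turn about the tool's x in rad. A call has 1 to 10 rows; each row is the pose to reach, as a shift and turn from the pose commanded when the call began, along the tool's axes at that moment; what a row does not reach only later rows make up. A row lasts 1/8 s, in which the tool goes at most 62.5 mm and 10.7 degrees, less where a joint would pass 70% of its speed; a pose out of reach is approached as far as the arm can. A call with a gripper value outside its range is refused whole. The fingers move at their own pace and stop on an object; the grip force is fixed at half the most. Time passes only in rows, so rows that repeat a pose let the fingers close. It gives the time, the measured TCP pose, the force and the opening at its end, in the units of the state.
- env.get_state(): the state, without advancing time (a new reading comes with each control period).
- env.get_image(name): name is "scene" or "top" or "wrist"; returns the picture (480x640x3 uint8, red, green, blue); there is no depth.
- env.calibration(name): a dict with "fx", "fy", "cx", "cy" (pixels), "k1" (the pictures are not rectified: a ray, as slopes to the right and down, at radius r is drawn at 1 + k1 r^2 times it, then the intrinsics apply), "R" (3x3) and "t" (3): a world point X has camera coordinates R X + t. Camera axes: x right, y down, z forward; pixel columns grow to the right and rows downward; lengths in m; the calibration is good to about 2 mm. A picture is of the moment at which its call begins: read the wrist's pose just before it. calibration takes no time and is no camera call; for the wrist camera it gives the pose at the moment of the call.
- env.sign_off(): hands the job in, once; it reports no verdict.
The state is a dict: "time_s": time; "q": joint angles; "joint_vel": joint speeds; "tau": joint torques, N m; "position": TCP position; "ee_rot": TCP orientation; "wrist_force": force on the tool from outside, world axes, zero at the start; "moment": the same for the moment, N m; "finger_gap": opening from 0.0 (shut) to 1.0 (fully open).
Only numpy, scipy, OpenCV 4.12 (cv2) and the standard library are available. Lean on these libraries where they do the work, as an engineer would, in place of code of your own. Each camera call takes 0.05 s, during which the arm holds its last target. There are 200 camera calls.

## Working session

There is one attempt and no reset: what is moved stays moved. The work goes in short steps, Python scripts to look and compute and a tool call to move; the robot and the scene stay as the last step left them, time stands still between calls to the robot, and variables do not carry over. Pictures are saved under pics/ and viewed, about 8 in all and at most 12, crops included, and the job is handed in when it is done.

Besides the shell and the picture viewer there is one more tool, called after ">>>" as name(argument=value, ...), one argument or row to a line, values as JSON. send_rows: Moves the arm, as the interface text tells. Its arguments: {"type":"object","properties":{"moves":{"type":"array"}},"required":["moves"]}

```bash
mkdir -p pics; cat > h.py <<'E'
import numpy as np, cv2
from bench import env
def snap(n,f):
    im=env.get_image(n); c=env.calibration(n); cv2.imwrite('pics/'+f,im[:,:,::-1]); return im,c
def proj(c,X):
    p=(np.array(c['R'])@np.atleast_2d(X).T).T+np.array(c['t']); s=p[:,:2]/p[:,2:]
    s=s*(1+c['k1']*(s**2).sum(1,keepdims=True))
    return s*[c['fx'],c['fy']]+[c['cx'],c['cy']]
def onz(c,uv,z):
    "world points at height z for pixels"
    d=(np.atleast_2d(uv)-[c['cx'],c['cy']])/[c['fx'],c['fy']]; s=d.copy()
    for _ in range(20): s=d/(1+c['k1']*(s**2).sum(1,keepdims=True))
    R=np.array(c['R']);t=np.array(c['t']); o=-R.T@t
    r=np.c_[s,np.ones(len(s))]@R
    return o+r*((z-o[2])/r[:,2])[:,None]
E
python3 - <<'E'
from h import *
s=env.get_state(); print({k:np.round(v,3) for k,v in s.items()})
a,c=snap('scene','s1.png'); b,d=snap('top','t1.png')
print(c,d)
E
```

```text
{'time_s': np.float64(0.0), 'q': array([ 1.279,  0.537, -0.004,  1.539,  0.003,  1.067, -0.071]), 'joint_vel': array([-0.   ,  0.001, -0.   ,  0.   , -0.001, -0.001, -0.   ]), 'tau': array([ 0.0000e+00, -5.7098e+01,  9.9100e-01, -2.5160e+01, -5.6000e-02,
        1.8000e-02,  0.0000e+00]), 'position': array([ 0.145, -0.633,  0.238]), 'ee_rot': array([-0.702, -0.08 ,  0.703, -0.079]), 'wrist_force': array([-0.972, -0.106, -0.363]), 'moment': array([ 0.045,  0.006, -0.026]), 'finger_gap': np.float64(0.996)}
{'fx': 530.9072461242239, 'fy': 530.9072461242239, 'cx': 322.02227627518545, 'cy': 245.38278267454712, 'k1': -0.045861379631154366, 'R': array([[-0.84203563, -0.53939591,  0.00529632],
       [-0.28598578,  0.43807621, -0.85223316],
       [ 0.45737089, -0.71912536, -0.52313534]]), 't': array([0.35698936, 0.31295297, 0.7206723 ])} {'fx': 516.213636759994, 'fy': 516.213636759994, 'cx': 318.2815123649587, 'cy': 231.8871370331621, 'k1': -0.05344453722587404, 'R': array([[-0.02067564, -0.99907815,  0.03762148],
       [-0.99473771,  0.01677988, -0.10107088],
       [ 0.10034642, -0.03951321, -0.99416764]]), 't': array([-0.15764822,  0.54732434,  0.94064028])}
```

View pics/t1.png

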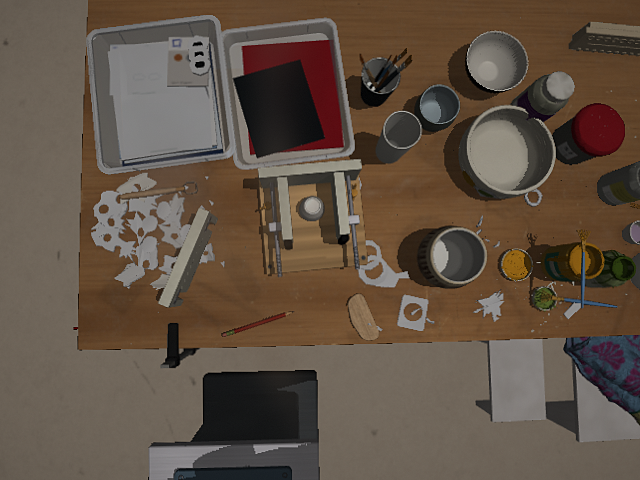

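View pics/s1.png

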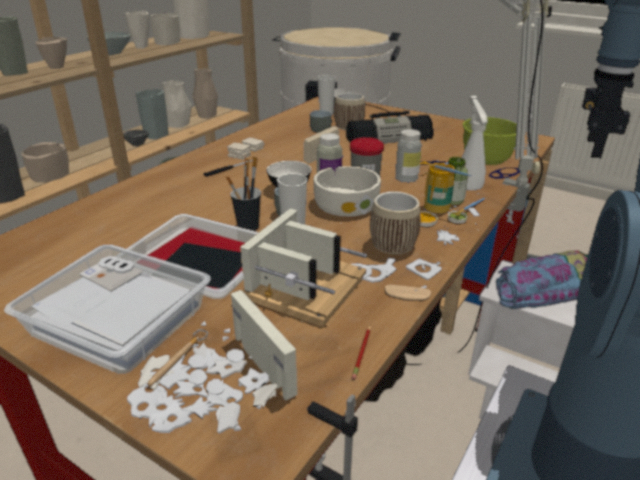

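The top view shows the board at about (187,257), standing obliquely. The box front faces the robot, with seals near (288,243) and (344,239), and rods at (278,~270) and (357,~265). I'll enlarge that area.

```bash
python3 - <<'E'
from h import *
im=cv2.imread('pics/t1.png')
cv2.imwrite('pics/t1c.png',cv2.resize(im[155:315,150:370],None,fx=3.6,fy=3.6,interpolation=cv2.INTER_CUBIC))
E
```

```text
(no output)
```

View pics/t1c.png

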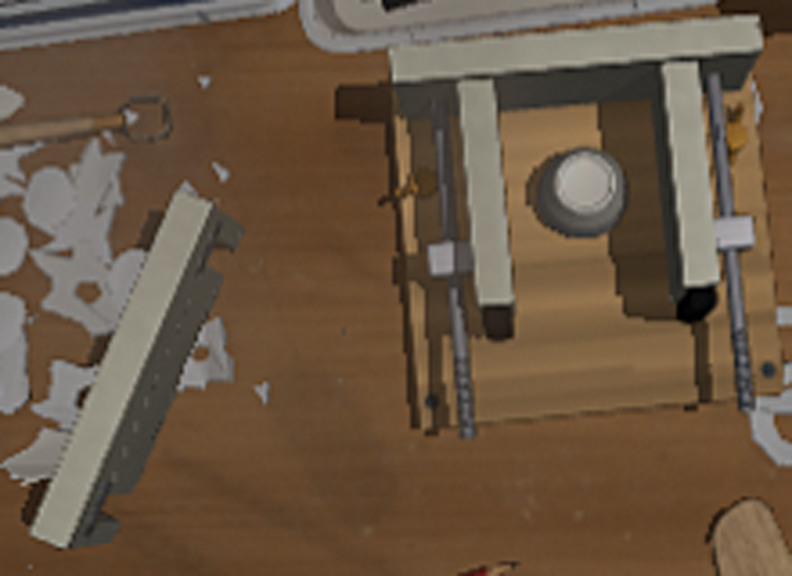

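```bash
python3 - <<'E'
from h import *
c=env.calibration('top')
f=lambda p,z: onz(c,np.array(p)/3.6+[150-.36,155-.36],z)
b=f([(182,190),(213,207),(70,548),(32,532)],.1)
print(b.round(4), b.mean(0), [np.linalg.norm(b[i]-b[(i+1)%4]) for i in range(4)])
e=(b[0]+b[1]-b[2]-b[3])/2; print('yaw of y axis',np.degrees(np.arctan2(-e[0],e[1])))
r=f([(467,435),(747,407)],.066); print('rods',r,np.linalg.norm(r[0]-r[1]))
e=r[0]-r[1];print('box yaw',np.degrees(np.arctan2(-e[0],e[1])))
s=f([(458,82),(497,78),(514,303),(480,306),(662,63),(700,62),(718,285),(683,289)],.108); print(s.round(4))
for i,j in((3,0),(2,1),(7,4),(6,5)):
  e=s[j]-s[i];print(np.degrees(np.arctan2(e[1],e[0])),np.linalg.norm(e))
bk=f([(390,50),(762,15),(763,52),(397,82)],.108); e=bk[0]-bk[1]; print(bk.round(4),np.degrees(np.arctan2(-e[0],e[1])),np.linalg.norm(e))
E
```

```text
[[0.5837 0.0402 0.1   ]
 [0.5751 0.0252 0.1   ]
 [0.4126 0.0931 0.1   ]
 [0.4204 0.1112 0.1   ]] [0.49794494 0.06742592 0.1       ] [np.float64(0.017276392195339985), np.float64(0.17618421125444006), np.float64(0.01974091630809028), np.float64(0.17802769329663284)]
yaw of y axis -113.12156161576266
rods [[ 0.46331884 -0.09502458  0.066     ]
 [ 0.47451827 -0.23538538  0.066     ]] 0.14080689636433585
box yaw 4.561979758379109
[[ 0.6333 -0.0944  0.108 ]
 [ 0.635  -0.1134  0.108 ]
 [ 0.5252 -0.1199  0.108 ]
 [ 0.5241 -0.1036  0.108 ]
 [ 0.6414 -0.1938  0.108 ]
 [ 0.6417 -0.2124  0.108 ]
 [ 0.5322 -0.2182  0.108 ]
 [ 0.5306 -0.2013  0.108 ]]
4.809154629891559 0.10959685994764208
3.419371424848751 0.10996380369086368
3.86475179200241 0.11107234742269802
3.058556123574391 0.1096053064470909
[[ 0.6495 -0.0617  0.108 ]
 [ 0.6648 -0.2435  0.108 ]
 [ 0.6463 -0.2434  0.108 ]
 [ 0.6337 -0.0649  0.108 ]] 4.793297015641006 0.1824544442310453
```

```bash
cat >> h.py <<'E'
from scipy.spatial.transform import Rotation as Ro
def plan(target,jaw_deg):
    "tool-axes shift to TCP target, and turn about tool x so that tool y lies along jaw_deg (mod 180)"
    s=env.get_state(); M=Ro.from_quat(s['ee_rot']).as_matrix()
    d=M.T@(np.array(target)-s['position'])
    u=np.array([np.cos(np.radians(jaw_deg)),np.sin(np.radians(jaw_deg)),0])
    v=M.T@u; a=np.arctan2(v[2],v[1]); a=(a+np.pi/2)%np.pi-np.pi/2
    print('t',s['time_s'],'pos',s['position'].round(4),'toolx',M[:,0].round(3),'yaw y',np.degrees(np.arctan2(M[1,1],M[0,1])).round(2))
    print('q',s['q'].round(3),'F',s['wrist_force'].round(2),'M',s['moment'].round(3),'gap',s['finger_gap'])
    print('shift',d.round(4),'turn',a.round(4),'/',np.round(a-np.sign(a)*np.pi,4))
E
python3 -c "
from h import *
plan([.498,.067,.22],66.9)"
```

```text
t 0.1 pos [ 0.1454 -0.633   0.2379] toolx [-0.     0.001 -1.   ] yaw y -77.06
q [ 1.279  0.537 -0.004  1.539  0.003  1.067 -0.071] F [ 0.54 -0.19 -0.05] M [-0.003  0.028 -0.045] gap 0.9989256029422315
shift [ 0.0188 -0.6032 -0.5004] turn 0.629 / -2.5126
```

>>> send_rows(
  moves=[0, 0.019, -0.603, -0.5, -2.513, 0, 0.019, -0.603, -0.5, -2.513, 0, 0.019, -0.603, -0.5, -2.513, 0, 0.019, -0.603, -0.5, -2.513, 0, 0.019, -0.603, -0.5, -2.513, 0, 0.019, -0.603, -0.5, -2.513, 0, 0.019, -0.603, -0.5, -2.513, 0, 0.019, -0.603, -0.5, -2.513, 0, 0.019, -0.603, -0.5, -2.513, 0, 0.019, -0.603, -0.5, -2.513],
)

```text
time_s: 1.35
position: [0.427, -0.0738, 0.2236]
ee_rot: [0.35, 0.614, -0.35, 0.615]
wrist_force: [1.1, -0.5, -0.1]
finger_gap: 0.994
```

```bash
python3 -c "
from h import *
plan([.498,.067,.22],66.9)"
```

```text
t 1.35 pos [ 0.427  -0.0738  0.2236] toolx [ 0. -0. -1.] yaw y 30.69
q [ 0.662  0.252 -0.674  2.067  0.203  0.886  0.41 ] F [ 1.13 -0.49 -0.12] M [-0.09  -0.168 -0.023] gap 0.994408083480384
shift [ 0.0036  0.1329 -0.0848] turn -0.632 / 2.5096
```

>>> send_rows(
  moves=[0, 0.004, 0.133, -0.085, -0.632, 0, 0.004, 0.133, -0.085, -0.632, 0, 0.004, 0.133, -0.085, -0.632, 0, 0.004, 0.133, -0.085, -0.632, 0, 0.004, 0.133, -0.085, -0.632, 0, 0.004, 0.133, -0.085, -0.632],
)

```text
time_s: 2.1
position: [0.4981, 0.0645, 0.2194]
ee_rot: [0.144, 0.692, -0.145, 0.692]
wrist_force: [0.5, -0.0, 0.1]
finger_gap: 1.0
```

```bash
python3 -c "
from h import *
plan([.498,.067,.22],66.9)
im,c=snap('wrist','w1.png'); print(c)"
```

```text
t 2.1 pos [0.4981 0.0645 0.2194] toolx [-0. -0. -1.] yaw y 66.44
q [ 0.433  0.428 -0.815  1.907  0.376  0.966  0.605] F [ 0.51 -0.04  0.14] M [ 0.028 -0.15   0.006] gap 1.000117971318441
shift [-0.0006  0.0023 -0.0011] turn -0.008 / 3.1336
{'fx': 399.4972239363012, 'fy': 399.4972239363012, 'cx': 319.29643474189976, 'cy': 247.11679327273833, 'k1': 0.010258407404011106, 'R': array([[ 3.99355787e-01,  9.16795947e-01,  3.82573791e-04],
       [ 8.67824106e-01, -3.78158176e-01,  3.22300660e-01],
       [ 2.95628612e-01, -1.28380627e-01, -9.46637279e-01]]), 't': array([-0.25727671, -0.44723362,  0.23379407])}
```

View pics/w1.png

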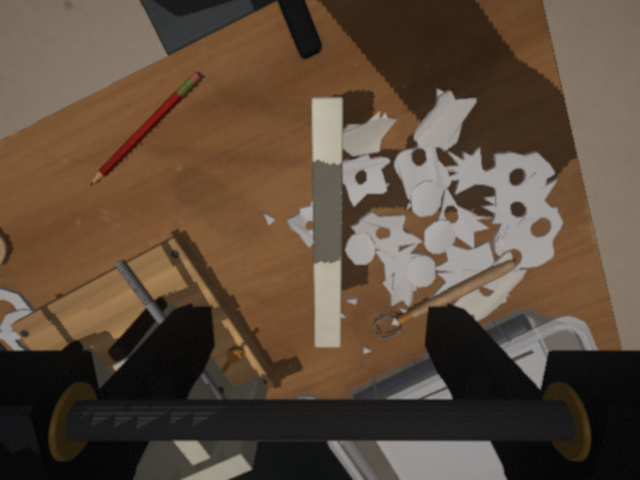

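The wrist view shows the board's top as a vertical strip, with corners (312,98), (342,97), (341,347), (315,347).

```bash
python3 -c "
from h import *
c=env.calibration('wrist')
b=onz(c,[(312,98),(342,97),(341,347),(315,347)],.1);print(b.round(4),b.mean(0))
e=(b[0]+b[1]-b[2]-b[3])/2;print(np.linalg.norm(e),np.degrees(np.arctan2(e[1],e[0]))-90)
m=b.mean(0); plan([m[0],m[1],.072],np.degrees(np.arctan2(e[1],e[0]))-90)"
```

```text
[[0.413  0.0957 0.1   ]
 [0.4199 0.1131 0.1   ]
 [0.5855 0.0437 0.1   ]
 [0.5776 0.0254 0.1   ]] [0.49900529 0.06946979 0.1       ]
0.17924664959006767 67.0654754948531
t 2.15 pos [0.4981 0.0645 0.2195] toolx [-0. -0. -1.] yaw y 66.46
q [ 0.434  0.428 -0.815  1.907  0.376  0.966  0.605] F [ 0.99 -1.35  0.77] M [-0.022 -0.118 -0.006] gap 1.0009623090522786
shift [ 0.1475  0.005  -0.0012] turn -0.0106 / 3.131
```

>>> send_rows(
  moves=[0, 0.05, 0.005, -0.001, -0.01, 0, 0.1, 0.005, -0.001, -0.01, 0, 0.135, 0.005, -0.001, -0.01, 0, 0.147, 0.005, -0.001, -0.01, 0, 0.147, 0.005, -0.001, -0.01, 1, 0.147, 0.005, -0.001, -0.01, 1, 0.147, 0.005, -0.001, -0.01, 1, 0.147, 0.005, -0.001, -0.01, 1, 0.147, 0.005, -0.001, -0.01, 1, 0.147, 0.005, -0.001, -0.01],
)

```text
time_s: 3.4
position: [0.4994, 0.0701, 0.0726]
ee_rot: [0.14, 0.693, -0.14, 0.693]
wrist_force: [0.2, -0.6, -0.0]
finger_gap: 0.455
```

```bash
python3 -c "
from h import *
plan([.499,.0695,.2],66.9)"
```

```text
t 3.4 pos [0.4994 0.0701 0.0726] toolx [ 0. -0. -1.] yaw y 67.15
q [ 0.282  0.65  -0.654  1.998  0.61   0.697  0.414] F [ 0.18 -0.58 -0.02] M [ 0.039 -0.13   0.006] gap 0.45481199348457646
shift [-1.274e-01 -7.000e-04 -1.000e-04] turn 0.0043 / -3.1373
```

>>> send_rows(
  moves=[1, 0, 0, 0, 0, 1, 0, 0, 0, 0, 1, 0, 0, 0, 0, 1, 0, 0, 0, 0, 1, 0, 0, 0, 0],
)

```text
time_s: 4.03
position: [0.4993, 0.0701, 0.0725]
ee_rot: [0.14, 0.693, -0.14, 0.693]
wrist_force: [-0.3, -0.1, 0.6]
finger_gap: 0.223
```

```bash
python3 -c "
from h import *
plan([.499,.0695,.19],66.9)"
```

```text
t 4.025 pos [0.4993 0.0701 0.0725] toolx [-0. -0. -1.] yaw y 67.15
q [ 0.282  0.65  -0.654  1.998  0.61   0.697  0.414] F [-0.27 -0.1   0.56] M [ 0.025 -0.166 -0.003] gap 0.22323686235329884
shift [-1.175e-01 -7.000e-04 -1.000e-04] turn 0.0044 / -3.1372
```

>>> send_rows(
  moves=[1, -0.02, 0, 0, 0, 1, -0.06, 0, 0, 0, 1, -0.1, 0, 0, 0, 1, -0.12, 0, 0, 0, 1, -0.12, 0, 0, 0, 1, -0.12, 0, 0, 0],
)

```text
time_s: 4.78
position: [0.4987, 0.0698, 0.1921]
ee_rot: [0.14, 0.693, -0.14, 0.693]
wrist_force: [0.3, -0.3, -1.6]
finger_gap: 0.223
```

```bash
python3 -c "
from h import *
plan([.4938,-.1633,.1925],4.4)"
```

```text
t 4.775 pos [0.4987 0.0698 0.1921] toolx [-0.001 -0.    -1.   ] yaw y 67.15
q [ 0.405  0.471 -0.799  1.928  0.422  0.918  0.569] F [ 0.27 -0.33 -1.56] M [ 0.022 -0.119 -0.008] gap 0.22281928427356062
shift [-0.0003 -0.2168  0.086 ] turn 1.0953 / -2.0463
```

>>> send_rows(
  moves=[1, 0, -0.02, 0.008, 0.1, 1, 0, -0.05, 0.02, 0.25, 1, 0, -0.08, 0.032, 0.4, 1, 0, -0.11, 0.044, 0.56, 1, 0, -0.14, 0.056, 0.72, 1, 0, -0.17, 0.068, 0.87, 1, 0, -0.2, 0.08, 1.0, 1, 0, -0.217, 0.086, 1.095, 1, 0, -0.217, 0.086, 1.095, 1, 0, -0.217, 0.086, 1.095],
)

```text
time_s: 6.02
position: [0.494, -0.1618, 0.1919]
ee_rot: [0.48, 0.52, -0.48, 0.519]
wrist_force: [-0.2, 0.5, -1.3]
finger_gap: 0.225
```

```bash
python3 -c "
from h import *
plan([.4938,-.1633,.1925],4.4)
im,c=snap('wrist','w2.png'); s,_=snap('scene','s2.png'); t,_=snap('top','t2.png')
a=cv2.resize(cv2.imread('pics/w2.png'),(533,400)); 
t=cv2.resize(cv2.imread('pics/t2.png')[140:310,230:390],None,fx=2.35,fy=2.35,interpolation=cv2.INTER_CUBIC)
"
```

```text
t 6.025 pos [ 0.494  -0.1618  0.1919] toolx [-0.001  0.001 -1.   ] yaw y 4.6
q [ 0.629  0.425 -0.5    1.9    0.258  0.882  0.082] F [-0.2   0.49 -1.26] M [-0.058 -0.012  0.033] gap 0.22491048038978953
shift [-0.0006 -0.0004  0.0015] turn 0.0035 / -3.1381
```

View pics/w2.png

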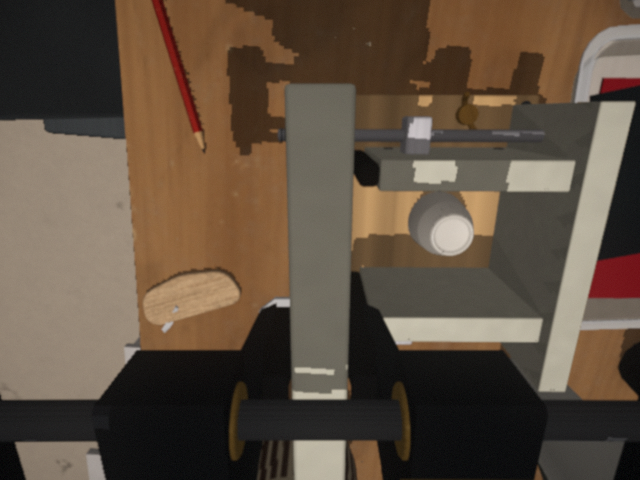

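The wrist view shows the held board at columns 287–354. The left rod tip is at (280,134). The left side board's top spans rows 160–190, and the right one's rows 318–341.

```bash
python3 -c "
from h import *
c=env.calibration('wrist')
P=lambda p,z:onz(c,p,z)
w=P([(379,160),(380,190),(570,190),(575,160),(388,318),(395,341),(537,341),(541,318)],.108)
r=P([(280,134),(540,134)],.066)
b=P([(287,86),(354,86),(347,440),(294,440)],.2195)
th=np.radians(4.5);R=np.array([[np.cos(th),np.sin(th)],[-np.sin(th),np.cos(th)]])
seat=np.array([.5187,-.1614])
for n,a in(('walls',w),('rod',r),('board',b)): print(n,a[:,:2].round(4).tolist(),'\n box frame mm',((a[:,:2]-seat)@R.T*1000).round(1).tolist())
s=lambda a,b:np.degrees(np.arctan2(*(b-a)[1::-1]))
print('yaw',s(w[0],w[3]),s(w[1],w[2]),s(w[4],w[7]),s(w[5],w[6]),s(r[0],r[1]),'board',s(b[3],b[0])-90,s(b[2],b[1])-90)
"

```

```text
walls [[0.5243, -0.1027], [0.5271, -0.1197], [0.6367, -0.1111], [0.6347, -0.0941], [0.543, -0.2022], [0.5499, -0.2188], [0.6431, -0.2111], [0.6414, -0.1942]] 
 box frame mm [[10.2, 58.0], [11.7, 40.9], [121.6, 40.9], [120.9, 58.0], [21.0, -42.6], [26.6, -59.6], [120.1, -59.3], [119.7, -42.3]]
rod [[0.4639, -0.0955], [0.6338, -0.0821]] 
 box frame mm [[-49.4, 70.0], [121.0, 70.0]]
board [[0.479, -0.0737], [0.4975, -0.0722], [0.5081, -0.1951], [0.4883, -0.1966]] 
 box frame mm [[-32.7, 90.6], [-14.2, 90.6], [-13.2, -32.7], [-33.1, -32.7]]
yaw 4.475473615582796 4.50548179800565 4.640433160094097 4.668227294539741 4.504457072845485 board 4.319096353529204 4.948268115358502
```

View pics/s2.png

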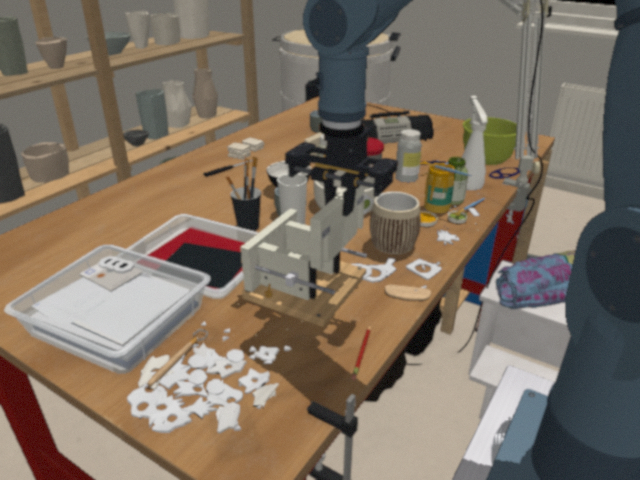

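>>> send_rows(
  moves=[1, 0.01, 0, 0.001, -0.001, 1, 0.03, 0, 0.001, -0.001, 1, 0.043, 0, 0.001, -0.001, 1, 0.048, 0, 0.001, -0.001, 1, 0.054, 0, 0.001, -0.001, 1, 0.06, 0, 0.001, -0.001, 1, 0.066, 0, 0.001, -0.001, 1, 0.07, 0, 0.001, -0.001, 1, 0.07, 0, 0.001, -0.001],
)

```text
time_s: 7.3
position: [0.4942, -0.1642, 0.1223]
ee_rot: [0.48, 0.519, -0.48, 0.519]
wrist_force: [0.6, 0.3, -2.0]
finger_gap: 0.227
```

```bash
python3 -c "
from h import *
plan([.4938,-.1633,.0905],4.52)"
```

```text
t 7.3 pos [ 0.4942 -0.1642  0.1223] toolx [-0.001  0.    -1.   ] yaw y 4.47
q [ 0.59   0.529 -0.453  1.946  0.333  0.741  0.021] F [ 0.61  0.26 -1.99] M [-0.006 -0.064 -0.031] gap 0.22689356062678415
shift [ 0.0318 -0.0004 -0.0009] turn -0.0009 / 3.1407
```

>>> send_rows(
  moves=[1, 0.008, 0, -0.001, 0, 1, 0.016, 0, -0.001, 0, 1, 0.024, 0, -0.001, 0, 1, 0.029, 0, -0.001, 0, 1, 0.031, 0, -0.001, 0, 1, 0.032, 0, -0.001, 0, 1, 0.032, 0, -0.001, 0],
)

```text
time_s: 8.18
position: [0.4945, -0.1633, 0.0907]
ee_rot: [0.48, 0.519, -0.48, 0.519]
wrist_force: [0.3, 0.3, -2.9]
finger_gap: 0.221
```

```bash
python3 -c "
from h import *
plan([.4938,-.1633,.0905],4.52)
im,c=snap('wrist','w3.png'); snap('scene','s3.png')
s=cv2.imread('pics/s3.png')[170:330,220:420]
cv2.imwrite('pics/s3c.png',cv2.resize(s,None,fx=3.7,fy=3.7,interpolation=cv2.INTER_CUBIC))"
```

```text
t 8.175 pos [ 0.4945 -0.1633  0.0907] toolx [ 0. -0. -1.] yaw y 4.47
q [ 0.566  0.579 -0.426  1.961  0.369  0.678 -0.011] F [ 0.33  0.31 -2.91] M [-0.012 -0.106  0.006] gap 0.22131020025432604
shift [ 0.0002 -0.0007 -0.    ] turn -0.0008 / 3.1408
```

View pics/s3c.png

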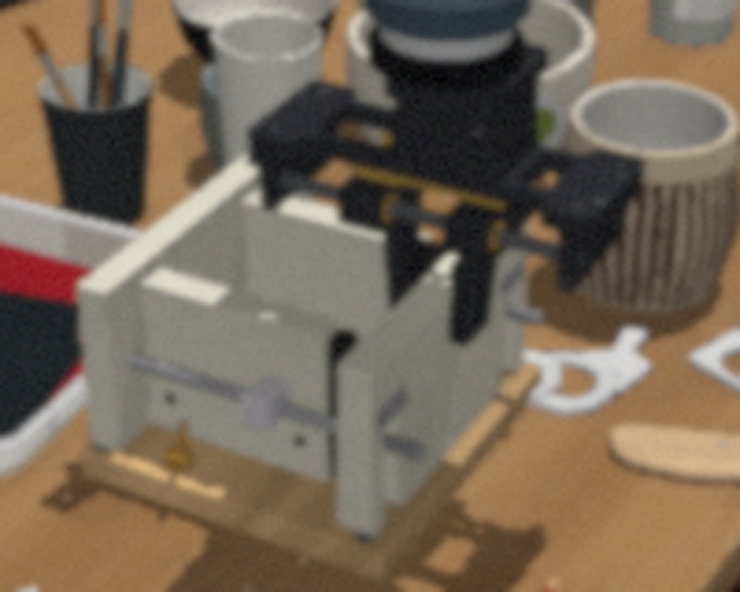

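The crop shows the board astride the rods, with the left rod passing through its slot. The wrist still carries the full weight, so the board isn't on the ledge yet. I'll creep down.

>>> send_rows(
  moves=[1, 0.0007, 0, 0, 0, 1, 0.0007, 0, 0, 0, 1, 0.0007, 0, 0, 0],
)

```text
time_s: 8.65
position: [0.4946, -0.1633, 0.0905]
ee_rot: [0.48, 0.519, -0.48, 0.519]
wrist_force: [-1.9, 0.2, 5.6]
finger_gap: 0.222
```

>>> send_rows(
  moves=[1, 0.0007, 0, 0, 0, 1, 0.0007, 0, 0, 0, 1, 0.0007, 0, 0, 0],
)

```text
time_s: 9.02
position: [0.4948, -0.1633, 0.0904]
ee_rot: [0.48, 0.519, -0.48, 0.52]
wrist_force: [-3.9, 0.9, 13.7]
finger_gap: 0.225
```

>>> send_rows(
  moves=[1, -0.0011, 0, 0, 0, 1, -0.0011, 0.003, 0, 0, 1, -0.0011, 0.006, 0, 0, 1, -0.0011, 0.009, 0, 0, 1, -0.0011, 0.011, 0, 0, 1, -0.0011, 0.011, 0, 0, 1, -0.0011, 0.011, 0, 0],
)

```text
time_s: 9.9
position: [0.5017, -0.1629, 0.0904]
ee_rot: [0.478, 0.521, -0.483, 0.517]
wrist_force: [-11.5, 1.2, 16.6]
finger_gap: 0.227
```

```bash
python3 -c "
from h import *
plan([.5187,-.1614,.0905],4.52)"
```

```text
t 9.9 pos [ 0.5017 -0.1629  0.0904] toolx [-0.008 -0.001 -1.   ] yaw y 4.42
q [ 0.556  0.591 -0.424  1.938  0.369  0.697 -0.015] F [-11.47   1.16  16.56] M [-0.095  3.073 -0.022] gap 0.22695846008536677
shift [-0.0003  0.0171 -0.0002] turn -0.0017 / 3.1399
```

The foot is dragging on the ledge: the push back is 11 N about 6 mm before the seals. I'll raise it slightly to free it.

>>> send_rows(
  moves=[1, -0.001, -0.003, 0, 0, 1, -0.002, -0.004, 0, 0, 1, -0.002, -0.004, 0, 0, 1, -0.002, -0.004, 0, 0],
)

```text
time_s: 10.4
position: [0.5015, -0.1626, 0.0921]
ee_rot: [0.48, 0.519, -0.48, 0.519]
wrist_force: [0.2, -0.0, -2.7]
finger_gap: 0.227
```

```bash
python3 -c "
from h import *
plan([.5187,-.1614,.0905],4.52)"
```

```text
t 10.4 pos [ 0.5015 -0.1626  0.0921] toolx [ 0.  0. -1.] yaw y 4.47
q [ 0.561  0.585 -0.427  1.944  0.367  0.689 -0.012] F [ 0.18 -0.01 -2.71] M [-0.086 -0.096  0.029] gap 0.22724414891891628
shift [0.0016 0.0172 0.0001] turn -0.0008 / 3.1408
```

>>> send_rows(
  moves=[1, 0.0006, 0.002, 0, 0, 1, 0.0006, 0.004, 0, 0, 1, 0.0006, 0.005, 0, 0, 1, 0.0006, 0.005, 0, 0, 1, 0.0006, 0.005, 0, 0],
)

```text
time_s: 11.02
position: [0.5063, -0.1623, 0.0916]
ee_rot: [0.48, 0.519, -0.48, 0.519]
wrist_force: [-0.2, -0.5, -2.3]
finger_gap: 0.225
```

>>> send_rows(
  moves=[1, 0, 0.001, 0, 0, 1, 0, 0.002, 0, 0, 1, 0, 0.002, 0, 0, 1, 0, 0.002, 0, 0],
)

```text
time_s: 11.52
position: [0.5079, -0.1622, 0.0916]
ee_rot: [0.48, 0.519, -0.48, 0.519]
wrist_force: [-2.4, -0.7, -1.2]
finger_gap: 0.227
```

```bash
python3 -c "
from h import *
plan([.5187,-.1614,.0905],4.52)"
```

```text
t 11.525 pos [ 0.5079 -0.1622  0.0916] toolx [-0.001 -0.    -1.   ] yaw y 4.47
q [ 0.554  0.594 -0.425  1.928  0.368  0.697 -0.015] F [-2.35 -0.74 -1.15] M [-0.085  0.503 -0.019] gap 0.22673640413875812
shift [0.001  0.0109 0.    ] turn -0.0009 / 3.1407
```

>>> send_rows(
  moves=[1, 0, 0.001, 0, 0, 1, 0, 0.002, 0, 0, 1, 0, 0.003, 0, 0, 1, 0, 0.003, 0, 0, 1, 0, 0.003, 0, 0],
)

```text
time_s: 12.15
position: [0.5099, -0.1621, 0.0914]
ee_rot: [0.479, 0.52, -0.481, 0.518]
wrist_force: [-6.1, 0.0, 2.3]
finger_gap: 0.222
```

```bash
python3 -c "
from h import *
plan([.5187,-.1614,.0905],4.52)"
```

```text
t 12.15 pos [ 0.5099 -0.1621  0.0914] toolx [-0.003 -0.    -1.   ] yaw y 4.45
q [ 0.551  0.597 -0.424  1.922  0.368  0.702 -0.016] F [-6.13  0.01  2.31] M [-0.088  1.217 -0.004] gap 0.22214262998459733
shift [ 0.0009  0.0088 -0.    ] turn -0.0012 / 3.1404
```

>>> send_rows(
  moves=[1, -0.0001, 0.001, 0, 0, 1, -0.0001, 0.002, 0, 0, 1, -0.0001, 0.0025, 0, 0, 1, -0.0001, 0.0025, 0, 0, 1, -0.0001, 0.0025, 0, 0],
)

```text
time_s: 12.78
position: [0.5113, -0.162, 0.0913]
ee_rot: [0.479, 0.52, -0.482, 0.518]
wrist_force: [-9.4, -0.5, 4.4]
finger_gap: 0.223
```

```bash
python3 -c "
from h import *
plan([.5187,-.1614,.0905],4.52)
im,c=snap('wrist','w4.png'); snap('scene','s4.png'); snap('top','t4.png')
s=cv2.imread('pics/s4.png')[225:325,235:375]
a=cv2.resize(s,None,fx=4,fy=4,interpolation=cv2.INTER_CUBIC)
cv2.imwrite('pics/s4c.png',a)"
```

```text
t 12.775 pos [ 0.5113 -0.162   0.0913] toolx [-0.005 -0.    -1.   ] yaw y 4.44
q [ 0.549  0.6   -0.424  1.917  0.368  0.706 -0.017] F [-9.42 -0.5   4.42] M [-0.109  1.758 -0.019] gap 0.22274402168337126
shift [ 0.0008  0.0074 -0.    ] turn -0.0013 / 3.1403
```

View pics/s4c.png

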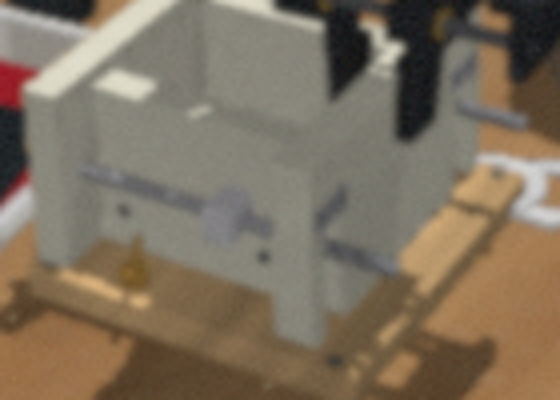

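View pics/w4.png

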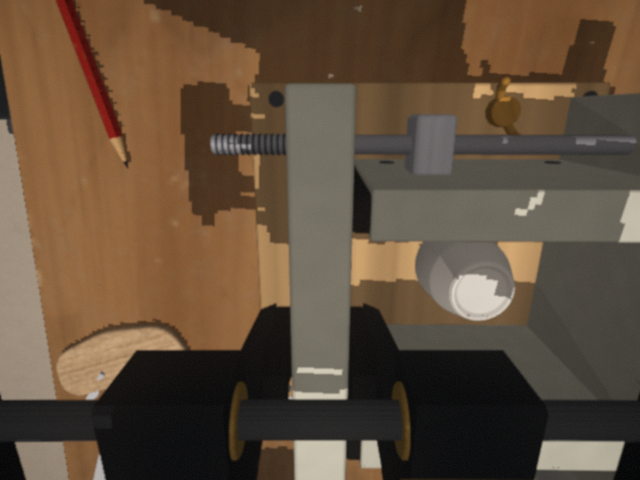

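The board stands square against the seals, and the reading of about 9.4 N matches the travel. The foot may still be a fraction of a millimetre above the ledge, so I'll lower it in small steps.

>>> send_rows(
  moves=[1, 0.0004, 0, 0, 0, 1, 0.0004, 0, 0, 0, 1, 0.0004, 0, 0, 0],
)

```text
time_s: 13.3
position: [0.5113, -0.162, 0.0909]
ee_rot: [0.479, 0.52, -0.482, 0.518]
wrist_force: [-9.0, -0.3, 2.8]
finger_gap: 0.227
```

>>> send_rows(
  moves=[1, 0.0004, 0, 0, 0, 1, 0.0004, 0, 0, 0, 1, 0.0004, 0, 0, 0],
)

```text
time_s: 13.68
position: [0.5112, -0.1621, 0.0904]
ee_rot: [0.479, 0.52, -0.482, 0.518]
wrist_force: [-9.2, 0.1, 3.5]
finger_gap: 0.221
```

```bash
python3 -c "
from h import *
plan([.5187,-.1614,.0905],4.52)
c=env.calibration('wrist')
b=onz(c,[(287,86),(354,86),(349,360),(291,360)],.1185);r=onz(c,[(211,145),(630,145)],.066);w=onz(c,[(372,190),(373,240)],.108)
th=np.radians(4.5);R=np.array([[np.cos(th),np.sin(th)],[-np.sin(th),np.cos(th)]])
tip=r[0,:2]
for a in (b,r,w): print(((a[:,:2]-tip)@R.T*1000-[50,-70]).round(1).tolist())
"
```

```text
t 13.675 pos [ 0.5112 -0.1621  0.0904] toolx [-0.005 -0.    -1.   ] yaw y 4.44
q [ 0.548  0.601 -0.423  1.917  0.369  0.705 -0.017] F [-9.17  0.11  3.54] M [-0.117  1.745  0.036] gap 0.22074626679165613
shift [-0.0001  0.0075 -0.0001] turn -0.0015 / 3.1401
[[-13.7, 89.7], [4.7, 89.7], [5.3, 2.0], [-14.7, 2.0]]
[[-50.0, 70.0], [122.6, 69.7]]
[[12.1, 59.1], [13.2, 42.1]]
```

Fz has not changed, so that is seal friction and the foot is not on the ledge yet. The inner face measures 5 mm past the free seal plane, as wanted. I'll keep lowering.

>>> send_rows(
  moves=[1, 0.0004, 0, 0, 0, 1, 0.0004, 0, 0, 0, 1, 0.0004, 0, 0, 0],
)

```text
time_s: 14.05
position: [0.5113, -0.1621, 0.0904]
ee_rot: [0.479, 0.52, -0.482, 0.518]
wrist_force: [-10.1, -0.2, 6.9]
finger_gap: 0.225
```

>>> send_rows(
  moves=[1, 0.0003, 0, 0, 0, 1, 0.0003, 0, 0, 0, 1, 0.0003, 0, 0, 0],
)

```text
time_s: 14.42
position: [0.5113, -0.1621, 0.0904]
ee_rot: [0.479, 0.52, -0.482, 0.518]
wrist_force: [-12.1, -0.6, 9.8]
finger_gap: 0.223
```

>>> send_rows(
  moves=[1, -0.0003, 0, 0, 0, 1, -0.0003, 0, 0, 0, 1, -0.0003, 0, 0, 0, 1, -0.0003, 0, 0, 0, 1, -0.0003, 0, 0, 0, 1, -0.0003, 0, 0, 0, 1, -0.0003, 0, 0, 0, 1, -0.0003, 0, 0, 0, 1, -0.0003, 0, 0, 0, 1, -0.0003, 0, 0, 0],
)

```text
time_s: 15.68
position: [0.5113, -0.1621, 0.0904]
ee_rot: [0.479, 0.52, -0.482, 0.518]
wrist_force: [-10.2, -0.1, 7.3]
finger_gap: 0.223
```

>>> send_rows(
  moves=[1, 0, 0, 0, 0, 1, 0, 0, 0, 0, 1, 0, 0, 0, 0, 1, 0, 0, 0, 0, 1, 0, 0, 0, 0, 1, 0, 0, 0, 0, 1, 0, 0, 0, 0, 1, 0, 0, 0, 0, 1, 0, 0, 0, 0, 1, 0, 0, 0, 0],
)

```text
time_s: 16.92
position: [0.5113, -0.1621, 0.0904]
ee_rot: [0.479, 0.52, -0.482, 0.518]
wrist_force: [-10.5, 0.1, 7.4]
finger_gap: 0.223
```

>>> send_rows(
  moves=[1, 0, 0, 0, 0, 1, 0, 0, 0, 0, 1, 0, 0, 0, 0, 1, 0, 0, 0, 0, 1, 0, 0, 0, 0, 1, 0, 0, 0, 0, 1, 0, 0, 0, 0, 1, 0, 0, 0, 0, 1, 0, 0, 0, 0, 1, 0, 0, 0, 0],
)

```text
time_s: 18.18
position: [0.5113, -0.1621, 0.0904]
ee_rot: [0.479, 0.52, -0.482, 0.518]
wrist_force: [-10.1, -0.6, 7.2]
finger_gap: 0.227
```

```bash
python3 -c "
from h import *
plan([.5187,-.1614,.0905],4.52)
im,c=snap('wrist','w5.png'); snap('top','t5.png')
a=cv2.imread('pics/w5.png')[60:460,190:460]; b=cv2.resize(cv2.imread('pics/t5.png')[150:310,250:370],(300,400),interpolation=cv2.INTER_CUBIC)
cv2.imwrite('pics/f5.png',np.hstack([a,b]))"
```

```text
t 18.175 pos [ 0.5113 -0.1621  0.0904] toolx [-0.005 -0.001 -1.   ] yaw y 4.44
q [ 0.548  0.601 -0.423  1.917  0.369  0.705 -0.018] F [-10.09  -0.62   7.19] M [-0.126  1.984  0.019] gap 0.22707745620776565
shift [-0.0002  0.0075 -0.0001] turn -0.0015 / 3.1401
```

View pics/f5.png

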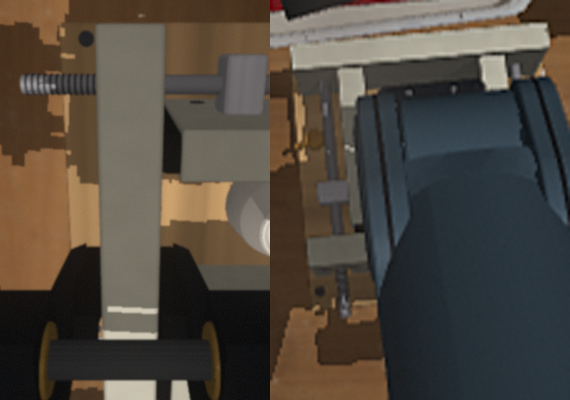

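The picture shows the board square on the rods and pressed on the left seal; the arm hides the right one. The push has stayed at about 10 N for more than 2 s, so I'm handing in.

```bash
python3 -c "
from h import *
print(env.sign_off())"
```

```text
the job is handed in; nothing more can be done
None
```

The front board is over both rods, standing on the ledge and pressed against the seals. I handed the job in with the arm still gripping and pushing it.

- **Push:** the wrist read 10.1–10.5 N into the box, steady for about 3.7 s, with no change in position. Part of that is probably friction at the foot, so the seals themselves may be taking slightly less, about 9–10 N.
- **Squeeze:** about 4.6 mm going by how far the board moved after first touch, and about 5 mm by the camera. Neither seal is near flat.
- **Squareness:** the board's yaw is within about 0.1° of the box. It leans about 0.3° because of the push, so its foot sits slightly behind its top. The board is centred to within about 1 mm.
- **On the ledge:** when I lowered the board it stopped moving down and the upward force rose. I then eased it back to a light press, with about 7 N upward at the wrist, some of it seal friction.

**First push:** the foot caught on the ledge about 6 mm short of the seals, at 11 N sideways and 17 N up. I lifted it about 1 mm, brought it up to the seals and pressed, then set it down again.

**Not checked:** the arm and board hid the right seal at the end, so its squeeze comes from the board's angle and the near-zero twist at the wrist. I steered clear of the other things on the bench, but didn't compare each one's position afterwards.

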